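# Tip the condiment box's lid over and clamp it shut

### The arm

A 6-joint arm with a two-finger parallel gripper is mounted at the origin on a cart in front of the work surface, level with it; the furniture and walls round the work are solid. World frame = base frame: x ahead of the robot, y to its left, z up, the work surface at z = 0. Lengths are in m, angles in rad, forces in N, time in s.
With the tool pointing down it reaches from about 0.35 to 0.775 m from the base axis. Payload 5.5 kg.
Tool frame: the origin (TCP) lies midway between the tips of the shut fingers; the grasp point (between the pads) lies behind it (env.grip_point_offset is the z of the grasp point in the tool frame, in m); z points along the fingers, y is the direction in which the jaws open and shut (so a half turn about z gives the same grasp; the last joint's range is limited). The gripper opens to 85 mm and grips with 20 to 120 N. Pads are 22 mm wide; open, the fingers measure 114 mm over their backs; the gripper's body (76 mm by 85 mm) begins 54 mm behind the grasp point. The pads swing forward as they close: fully open they stand 13 mm farther back than shut.
Start: joints at [-1.327, 0.313, 0.046, 1.304, 0, 1.431], TCP at [0.215, -0.533, 0.231] pointing down, gripper open.
Joint ranges: [-2.76, 2.76], [-0.86, 1.69], [-1.03, 1.26], [-2.2, 2.34], [-1.47, 1.5], [-3.14, 3.14]. Speed limits (rad/s): [2.57, 2.57, 3.14, 3.14, 3.14, 3.14].

### API

Orientations are given as a unit quaternion [w, x, y, z].
In Python, from workcell import env, viewer gives the robot as it stands. The module is installed in compiled form; this text tells all that it offers.
- The arm moves only by the shell command python3 -m inch 'ROWS' [OPENING] [FORCE]. ROWS is JSON, a list of rows, each a list of 2 entries, a list of its own where there are three numbers: the shift along the tool's x, y, z in m, then the turn about the tool's z in degrees. In form: [[[tx, ty, tz], spin], ...]. A call has 1 to 5 rows; each row is the pose to reach, as a shift and turn from the pose measured when the call began, along the tool's axes at that moment; what a row does not reach only later rows make up. A row lasts 1/12 s, in which the tool goes at most 41.7 mm and 7.16 degrees, less where a joint would pass 70% of its speed; a pose out of reach is approached as far as the arm can. A call with a gripper value outside its range is refused whole. OPENING is the closure, from 0 (fully open) to 1 (shut), set as the call begins (- or left out, the last holds). The fingers move at their own pace and stop on an object; FORCE is the grip in N (left out, the last holds). Time passes only in rows, so rows that repeat a pose let the fingers close. It gives the time, the measured TCP pose, the force and the opening at its end, in the units of the state.
- env.get_state(): the state, without advancing time (a new reading comes with each control period).
- viewer.read_camera(name): name is "scene" or "side" or "wrist"; returns a dict with "image" (420x560x3 uint8, red, green, blue), "depth" (420x560 float32, m along the optical axis (not along the pixel's ray), 0 where there is no reading), "vertical_fov" (degrees; the focal length in pixels is half the picture's height over the tangent of half this angle, whatever the lens; pixels are square), "cx", "cy" (the principal point, pixels), "R" (3x3) and "t" (3): a world point X has camera coordinates R X + t; the wrist camera has in their place "T_tool_cam" (4x4, takes a point from camera to tool coordinates, whose origin is the TCP and whose axes are the flange's). Camera axes: x right, y down, z forward; pixel columns grow to the right and rows downward; lengths in m; the calibration is good to about 2 mm. A picture is of the moment at which its call begins: read the wrist's pose just before it.
- env.hand_in(): hands the job in, once; it reports no verdict.
The state is a dict: "clock": time; "joint_pos": joint angles; "qvel": joint speeds; "tau": joint torques, N m; "tcp_pos": TCP position; "orientation": TCP orientation; "wrist_force": force on the tool from outside, world axes, zero at the start; "ft_torque": the same for the moment, N m; "finger_gap": finger opening in m.
Only numpy, scipy, OpenCV 4.12 (cv2) and the standard library are available. Lean on these libraries where they do the work, as an engineer would, in place of code of your own. Each camera call takes 0.05 s, during which the arm holds its last target. There are 200 camera calls.

### The job

The condiment box on the counter stands open, its lid leaning back. Push the lid over past upright, slowly because its soft-close hinge must not be forced (stay under 10 N), until its own weight takes it, and let it sink shut by itself without guiding it down. Then press the round knob on the lid fully home and keep it pressed there at 15 to 20 N for a good second so that the gasket seats, let go, and leave everything else as it stands.

Things in the scene. Friction and masses are not known exactly. Their poses are not given: they have to be found in the camera images.
- chest: open-topped stainless condiment box fixed to the counter, 150 (its x) x 200 (its y) x 100 mm high, walls 4 mm, with three shakers standing in it. Origin: centre of its underside on the counter; z up. The lid is hinged along its +x rim (axis along its y, at x = +75, z = 100 mm), which lies roughly on the robot's right. It does not move.
- lid (a joint): hinge angle of the lid, rad: 0 shut and level, 1.57 upright, 2.0 leaning back on its stop; starts at 1.60 to 1.70. Soft-close hinge: drag 0.2 N m plus 1 N m per rad/s, so pushing faster takes more force. The lid stays where left near upright and sinks by itself, in 3 to 8 s, only once 17 to 26 degrees past upright on the closing side. From 0.7 rad to 0.1 it must sink untouched.
- lid_edge (a point): middle of the lid's free edge, 158 mm from the hinge axis; highest part of the open lid, about 0.25 m over the counter. The lid is a steel plate 206 mm wide and 8 mm thick; its outer face lies 10 mm from the plane through the hinge axis, its inner face 2 mm. Push near this edge, away from the knob.
- lid_hinge (a point): middle of the lid's hinge axis, 100 mm over the counter. The axes lie along those of the box when the lid is shut and turn with the lid: x points from the free edge to the hinge, y along the hinge, z out of the lid's outer face.
- knob_top (a point): centre of the flat top of the round black clamp knob, 32 mm in diameter, 14 mm high rounded head, on the lid's outer face 76 mm from the hinge axis. Released, the top stands 30 mm above the lid's outer face (140 mm over the counter with the lid shut), pressed home 18 mm. Axes as those of the lid: z out of its outer face.
- knob (a joint): how far the knob is pressed into the lid, m: 0 released, 0.012 home against a hard stop. It drags with about 9 N all the way and stays where it is left. It must still be out when the lid falls. At the stop press with 15 to 20 N for 1 s, never over 25 N.
- syrup_jug: syrup jug with a black handle, 73x95x131 mm, bystander on the right; origin under its centre
- tumbler_b: clear plastic tumbler, 81 mm wide, 91 mm high, bystander on the right; origin under its centre
- sauce_bottle: sauce bottle with a brown cap, 47x78x188 mm, bystander on the right; origin under its centre
- tumbler: clear plastic tumbler, 80 mm wide, 91 mm high, bystander on the left; origin under its centre
- tea_box: upright carton of tea, 46x59x100 mm, bystander on the left; origin under its centre

How it is judged:
By the outcome, as a careful person would: the job done as asked, in the order asked, and still so for the second after the job is handed in, with the robot touching nothing.
It also fails if it takes over 72 s, if anything falls off the work surface, if the arm or the gripper's body presses on something with over 40 N, if the wrist force passes 120 N, or if a joint passes its speed limit or range.

## Working session

There is one attempt and no reset: what is moved stays moved. The work goes in short steps, Python scripts to look and compute and a shell command to move; the robot and the scene stay as the last step left them, time stands still between calls to the robot, and variables do not carry over. Pictures are saved under pics/ and viewed, on a budget of 10 in all, crops included, one or two more only if the job needs it, and the job is handed in when it is done.

```bash
mkdir -p pics
cat > h.py <<'E'
import numpy as np, cv2
from workcell import env, viewer
from scipy.spatial.transform import Rotation as Ro
def cloud(c):
    d=c["depth"]; h,w=d.shape; f=h/2/np.tan(np.radians(c["vertical_fov"])/2)
    v,u=np.mgrid[:h,:w]; P=np.stack([(u-c["cx"])/f*d,(v-c["cy"])/f*d,d],-1)
    W=(P-c["t"])@c["R"]; W[d==0]=np.nan; return W
E
python3 - <<'E'
from h import *
s=env.get_state(); print(s, env.grip_point_offset)
for n in("scene","side"):
    c=viewer.read_camera(n); np.savez(n+".npz",**c)
    cv2.imwrite(f"pics/{n}0.png",c["image"][...,::-1]); print(n,c["R"],c["t"])
E
```

```text
{'clock': 0.0, 'joint_pos': array([-1.32658297e+00,  3.14013011e-01,  4.49870063e-02,  1.30358654e+00,
        1.34631035e-06,  1.43119110e+00]), 'qvel': array([0.00041228, 0.00057752, 0.00156664, 0.00086525, 0.00226064,
       0.00138131]), 'tau': array([ 8.10461061e-04, -4.80630970e+01,  2.98531741e+01,  1.95299461e-02,
       -4.31033342e-07,  1.18394271e-05]), 'tcp_pos': array([ 0.21518305, -0.53267733,  0.23040497]), 'orientation': array([-9.06900331e-04,  9.81641454e-01,  1.90733405e-01, -4.68038006e-05]), 'wrist_force': array([ 0.15397142, -0.52530732,  0.06977882]), 'ft_torque': array([0.03195553, 0.03773028, 0.01934553]), 'finger_gap': 0.08540877747379313} -0.0187
scene [[ 0.04647647 -0.99891769  0.00184045]
 [-0.56809286 -0.02794695 -0.8224898 ]
 [ 0.82165105  0.03718088 -0.56877688]] [0.03186408 0.3834629  1.2599415 ]
side [[-0.43636926  0.89976343 -0.00276385]
 [ 0.74657581  0.3603581  -0.55925539]
 [-0.50220157 -0.24610529 -0.82899081]] [ 0.18176188 -0.3633403   2.31123496]
```

View pics/scene0.png

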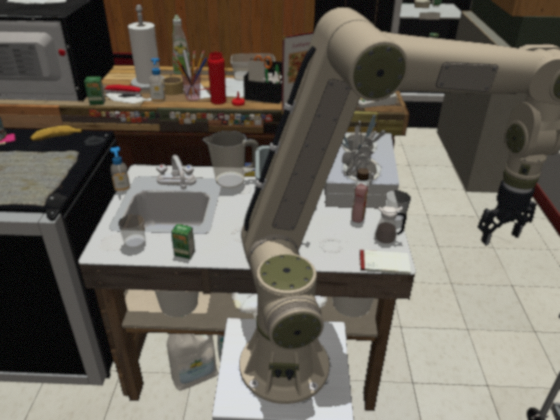

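View pics/side0.png

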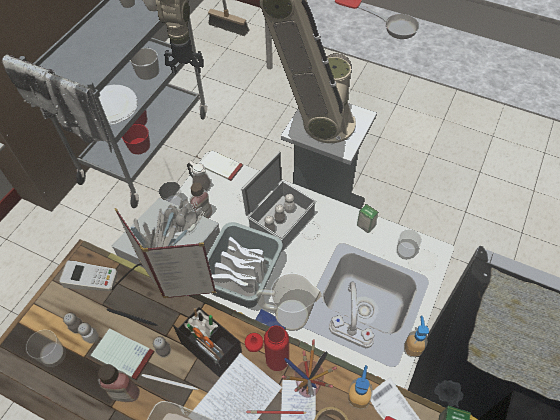

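The side view shows the box around (280,215) and the open lid at about (262,185). The arm hides both in the scene view. I'll measure from the side cloud.

Run:
```python
from h import *
c=np.load("side.npz"); W=cloud(c)
im=c["image"][135:255,190:350]; cv2.imwrite("pics/crop1.png",cv2.resize(im,None,fx=5,fy=5,interpolation=cv2.INTER_CUBIC)[...,::-1])
for v in range(150,250,8): print(v,[(u,*np.round(W[v,u]*1000).astype(int)) for u in range(236,324,12)] )
```

```text
150 [(236, np.int64(-226), np.int64(-644), np.int64(-749)), (248, np.int64(-259), np.int64(-582), np.int64(-752)), (260, np.int64(-287), np.int64(-516), np.int64(-748)), (272, np.int64(-319), np.int64(-453), np.int64(-749)), (284, np.int64(-351), np.int64(-390), np.int64(-751)), (296, np.int64(107), np.int64(-103), np.int64(-115)), (308, np.int64(105), np.int64(-48), np.int64(-89)), (320, np.int64(147), np.int64(23), np.int64(-7))]
158 [(236, np.int64(-170), np.int64(-612), np.int64(-744)), (248, np.int64(-198), np.int64(-548), np.int64(-741)), (260, np.int64(-237), np.int64(-490), np.int64(-753)), (272, np.int64(462), np.int64(-32), np.int64(258)), (284, np.int64(-285), np.int64(-358), np.int64(-736)), (296, np.int64(107), np.int64(-103), np.int64(-170)), (308, np.int64(114), np.int64(-42), np.int64(-130)), (320, np.int64(112), np.int64(13), np.int64(-102))]
166 [(236, np.int64(383), np.int64(-239), np.int64(12)), (248, np.int64(360), np.int64(-198), np.int64(8)), (260, np.int64(-195), np.int64(-469), np.int64(-769)), (272, np.int64(471), np.int64(-29), np.int64(226)), (284, np.int6
[... 3741 characters left out ...]
np.int64(73), np.int64(124)), (284, np.int64(638), np.int64(99), np.int64(82)), (296, np.int64(574), np.int64(116), np.int64(-3)), (308, np.int64(558), np.int64(157), np.int64(4)), (320, np.int64(533), np.int64(194), np.int64(-6))]
246 [(236, np.int64(765), np.int64(-18), np.int64(137)), (248, np.int64(697), np.int64(-16), np.int64(33)), (260, np.int64(687), np.int64(28), np.int64(50)), (272, np.int64(685), np.int64(75), np.int64(82)), (284, np.int64(643), np.int64(101), np.int64(35)), (296, np.int64(607), np.int64(131), np.int64(3)), (308, np.int64(588), np.int64(170), np.int64(2)), (320, np.int64(571), np.int64(211), np.int64(6))]<stdin>:4: RuntimeWarning: invalid value encountered in cast
```

View pics/crop1.png

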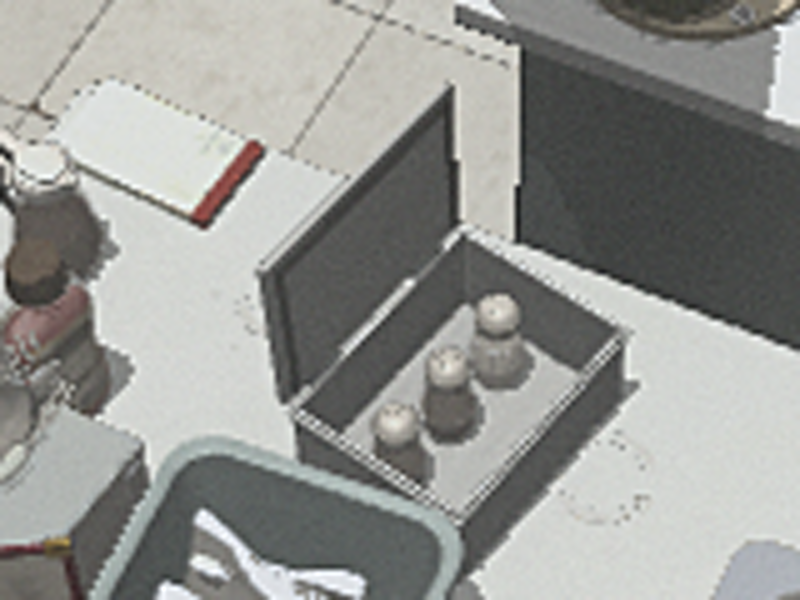

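The crop shows the rim corners at side pixels (282.6,180.6), (315.6,201.6), (282,238.6) and (249,216.6). The lid's free-edge corners are at (280.4,152.6) and (242.4,189). The jug and bottle stand to the left in this picture, which is the robot's right. Next I'll fit the box pose and the lid angle.

Run:
```python
from h import *
from scipy.optimize import least_squares
c=np.load("side.npz"); f=210/np.tan(np.radians(c["vertical_fov"])/2); R,t=c["R"],c["t"]
def proj(P): q=P@R.T+t; return np.c_[q[:,0]/q[:,2]*f+c["cx"],q[:,1]/q[:,2]*f+c["cy"]]
px=np.array([[282.6,180.6],[315.6,201.6],[282,238.6],[249,216.6],[280.4,152.6],[242.4,189]])
loc=np.array([[75,-100,100],[-75,-100,100],[-75,100,100],[75,100,100]])/1000.
def pts(p):
    x,y,a,th=p; 
    ex=np.array([np.cos(a),np.sin(a),0]);ey=np.array([-ex[1],ex[0],0]);ez=np.array([0,0,1.])
    B=np.array([x,y,0])
    L=lambda q:B+q[...,:1]*ex+q[...,1:2]*ey+q[...,2:]*ez
    r=.158; n=.01
    cx=.075-r*np.cos(th)+n*np.sin(th)*.6; cz=.1+r*np.sin(th)+.6*n*np.cos(th)
    return np.r_[L(loc),L(np.array([[cx,-.103,cz],[cx,.103,cz]]))]
for a0 in(-1.1,2.0):
    s=least_squares(lambda p:(proj(pts(p))-px).ravel(),[.55,.05,a0,1.65]); print(s.x,np.degrees(s.x[2]),s.cost,np.round(s.fun,1))
    if s.cost<60: print(np.round(pts(s.x),3)); np.save("box.npy",s.x)
W=cloud(c); M=np.isfinite(W).all(-1)&(W[...,2]>.03)&(W[...,2]<.3)&(W[...,0]>.3)&(W[...,0]<.8)&(abs(W[...,1])<.4)
# top down height map 5mm
H=np.zeros((100,160))
for p in W[M]:
    i=int((p[0]-.3)/.005);j=int((.4-p[1])/.005); H[i,j]=max(H[i,j],p[2])
n,l,st,ce=cv2.connectedComponentsWithStats((H>.03).astype(np.uint8))
for k in range(1,n):
    if st[k,4]>15:
        ii,jj=np.where(l==k); print("x",.3+ii.min()*.005,.3+ii.max()*.005,"y",.4-jj.max()*.005,.4-jj.min()*.005,"zmax",H[l==k].max())
```

```text
[ 0.54117265  0.04523775 -1.77532692  1.6031915 ] -101.71874001684311 1.2517285617123668 [ 0.4  0.3  0.2 -0.5 -0.2  0.3 -0.6  0.2  0.2 -1.1 -0.   0.6]
[[ 0.428 -0.008  0.1  ]
 [ 0.458  0.139  0.1  ]
 [ 0.654  0.098  0.1  ]
 [ 0.624 -0.049  0.1  ]
 [ 0.423 -0.018  0.258]
 [ 0.625 -0.06   0.258]]
[0.54117265 0.04523775 4.50785839 1.6031915 ] 258.28126015662855 1.251728561712312 [ 0.4  0.3  0.2 -0.5 -0.2  0.3 -0.6  0.2  0.2 -1.1 -0.   0.6]
[[ 0.428 -0.008  0.1  ]
 [ 0.458  0.139  0.1  ]
 [ 0.654  0.098  0.1  ]
 [ 0.624 -0.049  0.1  ]
 [ 0.423 -0.018  0.258]
 [ 0.625 -0.06   0.258]]
x 0.385 0.44499999999999995 y 0.29500000000000004 0.36000000000000004 zmax 0.10898527292632416
x 0.415 0.65 y -0.065 0.14 zmax 0.2655505709242146
x 0.46499999999999997 0.5 y 0.025000000000000022 0.065 zmax 0.10475713646956467
x 0.495 0.55 y -0.37 -0.28 zmax 0.13740734625396517
x 0.52 0.56 y 0.015000000000000013 0.05499999999999999 zmax 0.11076330880956003
x 0.5800000000000001 0.615 y 0.0 0.04500000000000004 zmax 0.11047572190686042
x 0.595 0.63 y -0.395 -0.33999999999999997 zmax 0.1004860338281308
x 0.605 0.71 y -0.28 -0.20999999999999996 zmax 0.19773908568636064
x 0.62 0.6799999999999999 y -0.385 -0.31999999999999995 zmax 0.10031355808681858
x 0.6599999999999999 0.7949999999999999 y -0.09999999999999998 0.13 zmax 0.1395312615730641
x 0.69 0.7949999999999999 y -0.275 -0.125 zmax 0.23131694278845494
x 0.69 0.7949999999999999 y -0.375 -0.28500000000000003 zmax 0.1385891745874857
x 0.7 0.77 y 0.375 0.4 zmax 0.14478790785900278
x 0.72 0.7949999999999999 y -0.05499999999999999 0.09000000000000002 zmax 0.15991457191421216
x 0.7849999999999999 0.7949999999999999 y 0.2 0.27 zmax 0.19284034603109146
```

The fit is good: residuals are under about 1 px and the lid is near 1.6 rad. The box yaw is -101.7° and the push direction is (0.20, 0.98). I'll close the fingers, approach the outer face, and spin so that tool x points along the push.

```bash
python3 -m inch '[[[0.032,-0.0245,-0.006],0],[[0.064,-0.049,-0.012],0],[[0.096,-0.0735,-0.018],0],[[0.128,-0.098,-0.024],0],[[0.16,-0.1225,-0.03],0]]' 1 20
python3 -m inch '[[[0.032,-0.0245,0],0],[[0.064,-0.049,0],0],[[0.096,-0.0735,0],0],[[0.128,-0.098,0],0],[[0.16,-0.1225,0],0]]'
```

```text
clock: 0.52
tcp_pos: [0.318, -0.3574, 0.2605]
orientation: [-0.001, 0.982, 0.19, -0.0]
wrist_force: [1.1, -0.3, 0.1]
finger_gap: 0.0256
clock: 0.93
tcp_pos: [0.421, -0.1821, 0.2607]
orientation: [-0.001, 0.982, 0.19, -0.0]
wrist_force: [0.2, -0.3, -0.1]
finger_gap: 0.0002
```

```bash
python3 -m inch '[[[0.02,-0.015,0],-7],[[0.04,-0.03,0],-14],[[0.06,-0.045,0],-21],[[0.078,-0.058,0],-28],[[0.093,-0.071,0],-35]]'
python3 -m inch '[[[0,0,0],-7],[[0,0,0.01],-14],[[0,0,0.02],-21],[[0,0,0.036],-21],[[0,0,0.036],-21]]'
python3 - <<'E'
from h import *
s=env.get_state(); print(Ro.from_quat(np.roll(s["orientation"],-1)).as_matrix().round(3),s["tcp_pos"],s["wrist_force"])
c=viewer.read_camera("side"); cv2.imwrite("pics/s1.png",cv2.resize(c["image"][100:250,180:380],None,fx=4,fy=4,interpolation=cv2.INTER_CUBIC)[...,::-1])
E
```

```text
clock: 1.35
tcp_pos: [0.4813, -0.0799, 0.2605]
orientation: [-0.002, 0.877, 0.48, 0.0]
wrist_force: [0.0, 0.0, -0.2]
finger_gap: 0.0001
clock: 1.77
tcp_pos: [0.4795, -0.0791, 0.2216]
orientation: [-0.004, 0.775, 0.632, -0.001]
wrist_force: [-0.5, 0.3, -1.3]
finger_gap: 0.0001
[[ 0.202  0.979 -0.006]
 [ 0.979 -0.202  0.005]
 [ 0.003 -0.007 -1.   ]] [ 0.47949845 -0.07908376  0.22160846] [-0.50684789  0.33313187 -1.29722774]
```

View pics/s1.png

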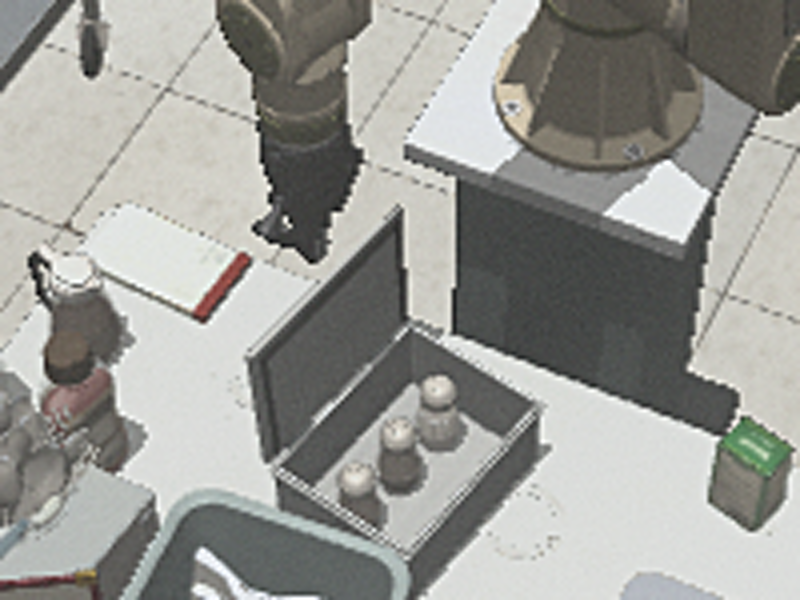

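The tool is on the outer side of the lid, behind its free edge, and the shakers and bystanders are clear. I'll advance slowly along tool x.

```bash
python3 -m inch '[[[0.004,0,0],0],[[0.008,0,0],0],[[0.012,0,0],0],[[0.016,0,0],0],[[0.02,0,0],0]]'
python3 -m inch '[[[0.002,0,0],0],[[0.004,0,0],0],[[0.006,0,0],0],[[0.008,0,0],0],[[0.010,0,0],0]]'
python3 -m inch '[[[0.002,0,0],0],[[0.004,0,0],0],[[0.006,0,0],0],[[0.008,0,0],0],[[0.010,0,0],0]]'
```

```text
clock: 2.23
tcp_pos: [0.4843, -0.0593, 0.2236]
orientation: [-0.003, 0.775, 0.631, -0.0]
wrist_force: [-0.1, -0.1, -0.4]
finger_gap: 0.0001
clock: 2.65
tcp_pos: [0.4864, -0.0499, 0.2239]
orientation: [-0.002, 0.776, 0.631, -0.001]
wrist_force: [-0.5, -2.0, 2.4]
finger_gap: 0.0001
clock: 3.07
tcp_pos: [0.4885, -0.0402, 0.224]
orientation: [-0.002, 0.776, 0.631, -0.001]
wrist_force: [-2.4, -3.6, 3.5]
finger_gap: 0.0002
```

```bash
for i in 1; do python3 -m inch '[[[0.0015,0,0],0],[[0.003,0,0],0],[[0.0045,0,0],0],[[0.006,0,0],0],[[0.0075,0,0],0]]'; done
python3 -m inch '[[[0.0015,0,0],0],[[0.003,0,0],0],[[0.0045,0,0],0],[[0.006,0,0],0],[[0.0075,0,0],0]]'
python3 - <<'E'
from h import *
s=env.get_state(); print(s["tcp_pos"],s["wrist_force"])
E
```

```text
clock: 3.48
tcp_pos: [0.49, -0.0326, 0.224]
orientation: [-0.002, 0.776, 0.631, -0.001]
wrist_force: [-0.9, -1.9, 1.2]
finger_gap: -0.0003
clock: 3.9
tcp_pos: [0.4915, -0.025, 0.2237]
orientation: [-0.002, 0.776, 0.631, -0.001]
wrist_force: [-1.0, -2.8, -1.3]
finger_gap: 0.0001
[ 0.49149521 -0.0250435   0.22370659] [-1.01008655 -2.81550592 -1.28350813]
```

```bash
python3 -m inch '[[[0.002,0,0],0],[[0.004,0,0],0],[[0.006,0,0],0],[[0.008,0,0],0],[[0.010,0,0],0]]'
python3 -m inch '[[[0.0015,0,0],0],[[0.003,0,0],0],[[0.0045,0,0],0],[[0.006,0,0],0],[[0.0075,0,0],0]]'
python3 -m inch '[[[0.0015,0,0],0],[[0.003,0,0],0],[[0.0045,0,0],0],[[0.006,0,0],0],[[0.0075,0,0],0]]'
```

```text
clock: 4.32
tcp_pos: [0.4934, -0.015, 0.2236]
orientation: [-0.003, 0.776, 0.631, -0.001]
wrist_force: [0.0, -1.9, -1.8]
finger_gap: -0.0
clock: 4.73
tcp_pos: [0.495, -0.0074, 0.2237]
orientation: [-0.003, 0.776, 0.631, -0.001]
wrist_force: [-0.4, -1.3, -0.4]
finger_gap: 0.0
clock: 5.15
tcp_pos: [0.4966, 0.0001, 0.2237]
orientation: [-0.003, 0.776, 0.631, -0.001]
wrist_force: [-0.3, -1.4, -0.1]
finger_gap: 0.0003
```

```bash
python3 -m inch '[[[0.0015,0,0],0],[[0.003,0,0],0],[[0.0045,0,0],0],[[0.006,0,0],0],[[0.0075,0,0],0]]'; python3 -m inch '[[[0,0,0],0],[[0,0,0],0]]'
python3 - <<'E'
from h import *
p=np.load("box.npy"); 
c=viewer.read_camera("side"); np.savez("s2.npz",**c); W=cloud(c)
a=p[2]; ex=np.array([np.cos(a),np.sin(a),0]); ey=np.array([-ex[1],ex[0],0])
def th(W):
    L=np.stack([(W-[p[0],p[1],0])@ex-.075,(W-[p[0],p[1],0])@ey,W[...,2]-.1],-1)
    m=(L[...,0]<.06)&(L[...,0]>-.16)&(L[...,1]>-.02)&(L[...,1]<.09)&(L[...,2]>.03)&(L[...,2]<.165)
    q=L[m]; A=np.arctan2(q[:,2],-q[:,0]); return m.sum(),np.median(A),L[m][:,2].max()
print(th(W), th(cloud(np.load("side.npz"))))
E
```

```text
clock: 5.57
tcp_pos: [0.4982, 0.0077, 0.2237]
orientation: [-0.003, 0.776, 0.631, -0.001]
wrist_force: [-1.2, -0.6, -0.1]
finger_gap: 0.0001
clock: 5.73
tcp_pos: [0.4983, 0.008, 0.2238]
orientation: [-0.003, 0.775, 0.631, -0.001]
wrist_force: [0.0, -0.1, 0.5]
finger_gap: 0.0
(np.int64(179), np.float64(1.2139649216030513), np.float64(0.16033251392064465)) (np.int64(539), np.float64(1.6719140315199716), np.float64(0.16331960371813029))
```

```bash
cat >> h.py <<'E'
p=np.load("box.npy")
a=p[2]; ex=np.array([np.cos(a),np.sin(a),0]); ey=np.array([-ex[1],ex[0],0])
def th(W,lo=-.02):
    L=np.stack([(W-[p[0],p[1],0])@ex-.075,(W-[p[0],p[1],0])@ey,W[...,2]-.1],-1)
    m=(L[...,0]<.06)&(L[...,0]>-.16)&(L[...,1]>lo)&(L[...,1]<.09)&(L[...,2]>.03)&(L[...,2]<.165)
    q=L[m]; A=np.arctan2(q[:,2],-q[:,0]); return m.sum(),np.median(A),q[:,2].max()
E
python3 -m inch '[[[0,0,0],0],[[0,0,0],0],[[0,0,0],0]]'
python3 - <<'E'
from h import *
print(th(cloud(viewer.read_camera("side"))),env.get_state()["wrist_force"])
E
```

```text
clock: 6.03
tcp_pos: [0.4983, 0.0079, 0.2238]
orientation: [-0.003, 0.775, 0.631, -0.001]
wrist_force: [-0.4, 0.4, -0.3]
finger_gap: 0.0002
(np.int64(174), np.float64(1.2105984353993726), np.float64(0.1555753045365638)) [ 0.02422218 -0.82675203 -0.67610033]
```

```bash
python3 -m inch '[[[0.001,0,0],0],[[0.002,0,0],0],[[0.003,0,0],0],[[0.004,0,0],0],[[0.005,0,0],0]]';python3 -m inch '[[[0,0,0],0],[[0,0,0],0],[[0,0,0],0],[[0,0,0],0],[[0,0,0],0]]'
python3 - <<'E'
from h import *
print(th(cloud(viewer.read_camera("side"))),env.get_state()["wrist_force"])
E
```

```text
clock: 6.5
tcp_pos: [0.4993, 0.0129, 0.2238]
orientation: [-0.003, 0.775, 0.631, -0.001]
wrist_force: [-1.2, 0.1, 0.1]
finger_gap: 0.0001
clock: 6.92
tcp_pos: [0.4993, 0.0129, 0.2238]
orientation: [-0.003, 0.775, 0.631, -0.001]
wrist_force: [0.5, 0.5, 0.2]
finger_gap: 0.0
(np.int64(210), np.float64(1.1823223577649489), np.float64(0.1595335983377211)) [ 0.22111722  0.15907551 -0.32962222]
```

```bash
python3 -m inch '[[[0,0,0],0],[[0,0,0],0],[[0,0,0],0],[[0,0,0],0],[[0,0,0],0]]'
python3 - <<'E'
from h import *
c=viewer.read_camera("side")
print(th(cloud(c)),env.get_state()["wrist_force"])
E
python3 -m inch '[[[0,0,0],0],[[0,0,0],0],[[0,0,0],0],[[0,0,0],0],[[0,0,0],0]]'
python3 - <<'E'
from h import *
c=viewer.read_camera("side")
print(th(cloud(c)),env.get_state()["wrist_force"])
cv2.imwrite("pics/s2.png",cv2.resize(c["image"][100:250,180:380],None,fx=4,fy=4,interpolation=cv2.INTER_CUBIC)[...,::-1])
E
```

```text
clock: 7.38
tcp_pos: [0.4993, 0.0129, 0.2238]
orientation: [-0.003, 0.775, 0.631, -0.001]
wrist_force: [0.3, 0.3, -0.6]
finger_gap: -0.0002
(np.int64(220), np.float64(1.1700069189640319), np.float64(0.15006043339739353)) [-0.37498792  0.68565545  0.05549632]
clock: 7.85
tcp_pos: [0.4993, 0.0129, 0.2238]
orientation: [-0.003, 0.775, 0.631, -0.001]
wrist_force: [-0.2, -0.4, 0.7]
finger_gap: 0.0001
(np.int64(257), np.float64(1.1465704551260505), np.float64(0.14728890685781612)) [-0.08341894  0.0132819   0.33797085]
```

View pics/s2.png

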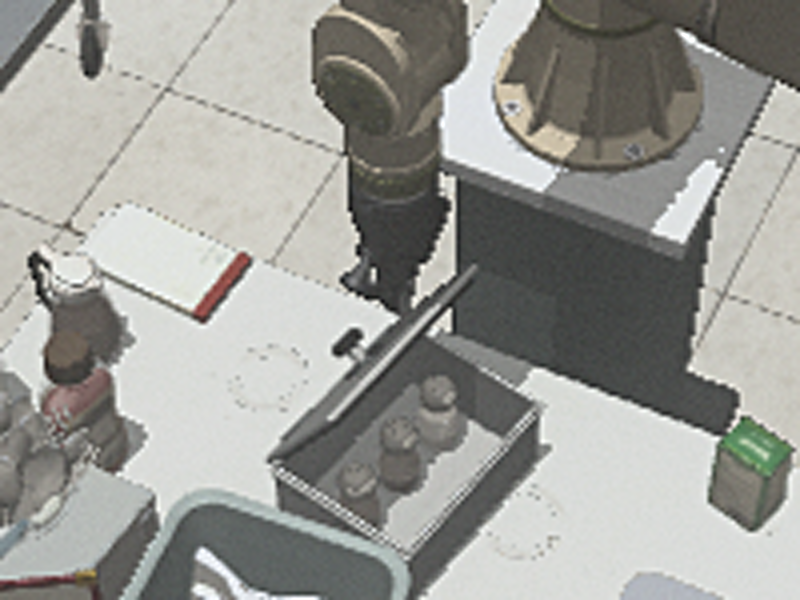

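The lid has fallen away from the finger (knob at about (348,343)) and is sinking by itself. I'll retract straight up and wait clear.

```bash
python3 -m inch '[[[-0.005,0,-0.02],0],[[-0.01,0,-0.05],0],[[-0.01,0,-0.08],0],[[-0.01,0,-0.1],0],[[-0.01,0,-0.1],0]]'
for i in 1 2 3 4 5 6 7; do python3 -m inch '[[[0,0,0],0],[[0,0,0],0],[[0,0,0],0],[[0,0,0],0],[[0,0,0],0]]' | grep -E "clock|force"; done
python3 - <<'E'
from h import *
c=viewer.read_camera("side"); np.savez("s3.npz",**c)
print(env.get_state()["tcp_pos"])
cv2.imwrite("pics/s3.png",cv2.resize(c["image"][100:250,180:380],None,fx=4,fy=4,interpolation=cv2.INTER_CUBIC)[...,::-1])
E
```

```text
clock: 8.32
tcp_pos: [0.4994, 0.0024, 0.3284]
orientation: [0.0, 0.776, 0.631, 0.002]
wrist_force: [-0.1, 0.6, 0.6]
finger_gap: 0.0
clock: 8.73
wrist_force: [0.4, 0.4, 0.3]
clock: 9.15
wrist_force: [0.0, -0.1, 0.6]
clock: 9.57
wrist_force: [0.2, 0.1, 0.2]
clock: 9.98
wrist_force: [-0.0, 0.6, 0.2]
clock: 10.4
wrist_force: [-0.3, 0.4, 0.6]
clock: 10.82
wrist_force: [-0.0, -1.0, 0.2]
clock: 11.23
wrist_force: [0.7, -0.3, 0.7]
[0.49895499 0.0025071  0.32737433]
```

View pics/s3.png

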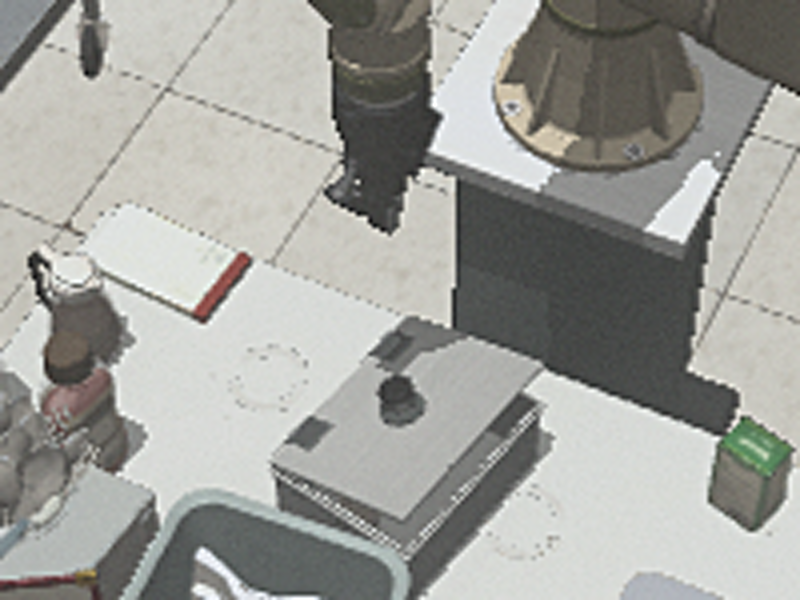

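The lid is nearly down, its free edge still slightly open around (470,430), and the knob at about (400,400) is out. I'll move high over the knob while the lid finishes.

```bash
python3 -m inch '[[[0.01,0.006,0],0],[[0.02,0.013,0],0],[[0.03,0.02,0],0],[[0.042,0.027,0],0],[[0.051,0.032,0],0]]'
for i in 1 2 3 4 5; do python3 -m inch '[[[0,0,0],0],[[0,0,0],0],[[0,0,0],0],[[0,0,0],0],[[0,0,0],0]]' | grep clock; done
python3 - <<'E'
from h import *
c=viewer.read_camera("side")
W=cloud(c); L=np.stack([(W-[p[0],p[1],0])@ex,(W-[p[0],p[1],0])@ey,W[...,2]],-1)
m=(abs(L[...,0])<.07)&(abs(L[...,1])<.095)&(L[...,2]>.09)&(L[...,2]<.2); q=L[m]
lid=q[(q[:,2]<.122)]; print("lid plane",np.linalg.lstsq(np.c_[lid[:,:2],np.ones(len(lid))],lid[:,2],rcond=None)[0])
k=q[q[:,2]>.126]; print("knob",len(k),k.min(0),k.max(0),np.median(k,0))
im=c["image"]; cv2.imwrite("pics/s4.png",cv2.resize(im[150:250,230:330],None,fx=6,fy=6,interpolation=cv2.INTER_CUBIC)[...,::-1])
s=env.get_state(); w=viewer.read_camera("wrist"); T=w["T_tool_cam"]; R=Ro.from_quat(np.roll(s["orientation"],-1)).as_matrix()
w["R"]=(R@T[:3,:3]).T; w["t"]=-w["R"]@(R@T[:3,3]+s["tcp_pos"])
W=cloud(w); m=(W[...,2]>.13)&(W[...,2]<.16); print("wrist",m.sum(),W[m].min(0),W[m].max(0),W[m].mean(0), s["tcp_pos"])
cv2.imwrite("pics/w4.png",w["image"][...,::-1])
E
```

```text
clock: 11.7
tcp_pos: [0.5421, 0.0474, 0.3272]
orientation: [-0.001, 0.775, 0.632, 0.001]
wrist_force: [-0.2, -0.2, -0.1]
finger_gap: -0.0001
clock: 12.12
clock: 12.53
clock: 12.95
clock: 13.37
clock: 13.78
lid plane [0.0055917  0.00233947 0.11019009]
knob 58 [-0.01424584 -0.01607949  0.12892292] [0.01795891 0.01496161 0.15098831] [ 0.00168995 -0.00085907  0.13886253]
wrist 10439 [ 0.52404368 -0.36221306  0.13000457] [0.86865912 0.12401188 0.15998168] [ 0.78627996 -0.11365866  0.13987527] [0.54175019 0.04699731 0.32740745]
```

View pics/s4.png

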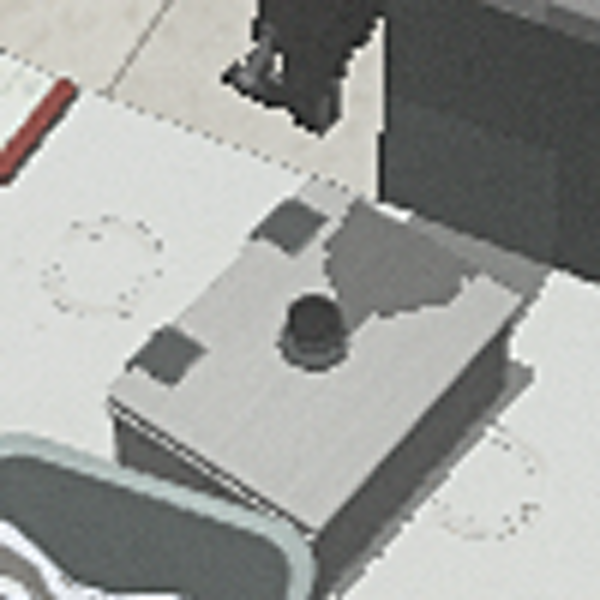

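View pics/w4.png

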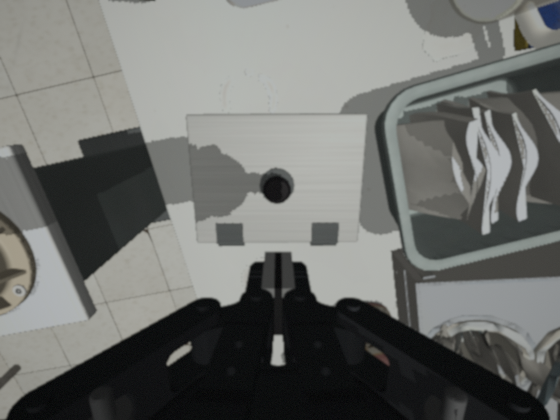

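The lid is shut: its plane is level at z = 0.110. The knob is out with its top near z = 0.139, and sits at wrist pixel (277,187). I'll refine the knob centre from the wrist cloud.

Run:
```python
from h import *
s=env.get_state(); w=viewer.read_camera("wrist"); T=w["T_tool_cam"]; R=Ro.from_quat(np.roll(s["orientation"],-1)).as_matrix()
w["R"]=(R@T[:3,:3]).T; w["t"]=-w["R"]@(R@T[:3,3]+s["tcp_pos"])
W=cloud(w)[160:215,250:305].reshape(-1,3); q=W[W[:,2]>.132]
k=np.array([p[0],p[1],0])-.001*ex; print(len(q),q.min(0),q.max(0),q.mean(0),"model",k,s["tcp_pos"])
for t in((q.min(0)+q.max(0))/2,k): print((R.T@(t-s["tcp_pos"])).round(4))
```

```text
619 [0.52386652 0.02630503 0.13240924] [0.55543367 0.05766877 0.14288492] [0.53988226 0.04301843 0.13977761] model [0.54137576 0.04621691 0.        ] [0.54176228 0.04700463 0.32741004]
[-0.0059 -0.0012  0.1897]
[-0.0018 -0.0005  0.3274]
```

```bash
python3 -m inch '[[[-0.004,-0.001,0.03],0],[[-0.004,-0.001,0.065],0],[[-0.004,-0.001,0.1],0],[[-0.004,-0.001,0.135],0],[[-0.004,-0.001,0.16],0]]'
python3 -m inch '[[[0,0,0],0],[[0,0,0.003],0],[[0,0,0.009],0],[[0,0,0.015],0],[[0,0,0.018],0]]'
```

```text
clock: 14.35
tcp_pos: [0.5387, 0.0438, 0.1644]
orientation: [-0.002, 0.775, 0.631, 0.0]
wrist_force: [-0.3, 0.7, -0.2]
finger_gap: -0.0001
clock: 14.77
tcp_pos: [0.5397, 0.0438, 0.1473]
orientation: [-0.001, 0.775, 0.631, 0.001]
wrist_force: [-0.5, 0.1, -0.0]
finger_gap: 0.0003
```

```bash
python3 -m inch '[[[0,0,0.0015],0],[[0,0,0.003],0],[[0,0,0.0045],0],[[0,0,0.006],0],[[0,0,0.0075],0]]'
python3 -m inch '[[[0,0,0.001],0],[[0,0,0.002],0],[[0,0,0.003],0],[[0,0,0.004],0],[[0,0,0.005],0]]'
```

```text
clock: 15.18
tcp_pos: [0.5399, 0.0438, 0.14]
orientation: [-0.001, 0.775, 0.631, 0.002]
wrist_force: [-0.4, 0.9, 7.2]
finger_gap: 0.0
clock: 15.6
tcp_pos: [0.54, 0.0438, 0.1363]
orientation: [-0.0, 0.775, 0.631, 0.002]
wrist_force: [-2.9, -0.8, 8.1]
finger_gap: 0.0002
```

```bash
python3 -m inch '[[[0,0,0.0015],0],[[0,0,0.0025],0],[[0,0,0.0035],0],[[0,0,0.0045],0],[[0,0,0.0055],0]]'
python3 -m inch '[[[0,0,0.0015],0],[[0,0,0.002],0],[[0,0,0.0025],0],[[0,0,0.003],0],[[0,0,0.0035],0]]'
```

```text
clock: 16.02
tcp_pos: [0.54, 0.0438, 0.1321]
orientation: [0.0, 0.775, 0.631, 0.002]
wrist_force: [-3.9, -1.0, 8.4]
finger_gap: -0.0001
clock: 16.43
tcp_pos: [0.54, 0.0438, 0.1298]
orientation: [0.001, 0.775, 0.631, 0.002]
wrist_force: [-2.8, -1.0, 8.9]
finger_gap: 0.0001
```

```bash
python3 -m inch '[[[0,0,0.0012],0],[[0,0,0.0015],0],[[0,0,0.0018],0],[[0,0,0.0021],0],[[0,0,0.0024],0]]'
python3 -m inch '[[[0,0,0.0012],0],[[0,0,0.0014],0],[[0,0,0.0016],0],[[0,0,0.0018],0],[[0,0,0.0018],0]]'
```

```text
clock: 16.85
tcp_pos: [0.54, 0.0438, 0.1287]
orientation: [0.001, 0.775, 0.631, 0.003]
wrist_force: [-2.9, -0.1, 8.6]
finger_gap: 0.0002
clock: 17.27
tcp_pos: [0.54, 0.0438, 0.1282]
orientation: [0.001, 0.775, 0.632, 0.003]
wrist_force: [-3.1, 0.8, 8.4]
finger_gap: 0.0004
```

```bash
python3 -m inch '[[[0,0,0.0013],0],[[0,0,0.0016],0],[[0,0,0.0019],0],[[0,0,0.002],0],[[0,0,0.002],0]]'
python3 -m inch '[[[0,0,0.0015],0],[[0,0,0.0017],0],[[0,0,0.0019],0],[[0,0,0.002],0],[[0,0,0.002],0]]'
```

```text
clock: 17.68
tcp_pos: [0.54, 0.0438, 0.128]
orientation: [0.002, 0.775, 0.632, 0.003]
wrist_force: [-3.4, 0.2, 11.5]
finger_gap: 0.0
clock: 18.1
tcp_pos: [0.54, 0.0438, 0.128]
orientation: [0.002, 0.775, 0.632, 0.004]
wrist_force: [-5.4, 0.0, 13.8]
finger_gap: -0.0003
```

It is at the stop (z = 0.128, stiffness about 7 N/mm). Next I'll hold at about 17 N.

```bash
python3 -m inch '[[[0,0,0.0022],0],[[0,0,0.0024],0],[[0,0,0.0024],0]]'
python3 - <<'E'
from h import *
print(env.get_state()["wrist_force"],env.get_state()["tcp_pos"])
E
```

```text
clock: 18.35
tcp_pos: [0.54, 0.0438, 0.1279]
orientation: [0.003, 0.775, 0.632, 0.004]
wrist_force: [-5.5, 0.4, 14.8]
finger_gap: 0.0003
[-5.47263378  0.41796076 14.78515889] [0.54004592 0.04379848 0.12791651]
```

```bash
python3 -m inch '[[[0,0,0.0026],0],[[0,0,0.0027],0]]'
```

```text
clock: 18.52
tcp_pos: [0.54, 0.0438, 0.1279]
orientation: [0.004, 0.775, 0.632, 0.005]
wrist_force: [-7.8, 0.4, 18.0]
finger_gap: -0.0002
```

```bash
python3 -m inch '[[[0,0,0.0026],0],[[0,0,0.0026],0],[[0,0,0.0026],0],[[0,0,0.0026],0],[[0,0,0.0026],0]]'
```

```text
clock: 18.93
tcp_pos: [0.5401, 0.0438, 0.1279]
orientation: [0.004, 0.775, 0.632, 0.006]
wrist_force: [-6.1, 0.3, 17.2]
finger_gap: -0.0
```

```bash
python3 -m inch '[[[0,0,0.0026],0],[[0,0,0.0026],0],[[0,0,0.0026],0],[[0,0,0.0026],0],[[0,0,0.0026],0]]'; python3 -m inch '[[[0,0,0.0026],0],[[0,0,0.0026],0],[[0,0,0.0026],0],[[0,0,0.0026],0],[[0,0,0.0026],0]]'
```

```text
clock: 19.35
tcp_pos: [0.5401, 0.0438, 0.1279]
orientation: [0.005, 0.775, 0.632, 0.006]
wrist_force: [-6.9, 0.5, 16.7]
finger_gap: -0.0
clock: 19.77
tcp_pos: [0.5401, 0.0438, 0.1279]
orientation: [0.006, 0.775, 0.632, 0.007]
wrist_force: [-7.1, -0.2, 17.2]
finger_gap: -0.0
```

```bash
python3 -m inch '[[[0,0,0.0026],0]]'; python3 -m inch '[[[0,0,0.0026],0],[[0,0,0.0026],0],[[0,0,0.0026],0],[[0,0,0.0026],0],[[0,0,0.0026],0]]'
```

```text
clock: 19.85
tcp_pos: [0.54, 0.0438, 0.1279]
orientation: [0.007, 0.775, 0.632, 0.007]
wrist_force: [-6.9, 0.6, 17.8]
finger_gap: -0.0003
clock: 20.27
tcp_pos: [0.5401, 0.0438, 0.1279]
orientation: [0.007, 0.775, 0.632, 0.008]
wrist_force: [-6.9, 0.1, 17.2]
finger_gap: 0.0
```

The force holds at 17 to 18 N with no dip, even one row into a call, and has now lasted over 1.7 s. I'll release straight up.

```bash
python3 -m inch '[[[0,0,0],0],[[0,0,-0.004],0],[[0,0,-0.015],0],[[0,0,-0.04],0],[[0,0,-0.075],0]]'; python3 -m inch '[[[0,0,-0.035],0],[[0,0,-0.07],0],[[-0.03,0,-0.1],0],[[-0.06,0,-0.1],0],[[-0.06,0,-0.1],0]]'
python3 -m inch '[[[0,0,0],0],[[0,0,0],0]]'
python3 - <<'E'
from h import *
c=viewer.read_camera("side")
W=cloud(c); L=np.stack([(W-[p[0],p[1],0])@ex,(W-[p[0],p[1],0])@ey,W[...,2]],-1)
m=(abs(L[...,0])<.07)&(abs(L[...,1])<.095)&(L[...,2]>.09)&(L[...,2]<.2); q=L[m]
r=np.hypot(q[:,0],q[:,1]); lid=q[r>.03]; print("lid",np.linalg.lstsq(np.c_[lid[:,:2],np.ones(len(lid))],lid[:,2],rcond=None)[0])
k=q[(r<.011)]; print("knob top z",np.percentile(k[:,2],[25,50,75]))
cv2.imwrite("pics/s5.png",cv2.resize(c["image"][120:270,160:360],None,fx=4,fy=4,interpolation=cv2.INTER_CUBIC)[...,::-1])
E
```

```text
clock: 20.68
tcp_pos: [0.5364, 0.044, 0.2008]
orientation: [0.005, 0.775, 0.632, 0.005]
wrist_force: [0.7, -0.1, -0.7]
finger_gap: -0.0001
clock: 21.1
tcp_pos: [0.5236, -0.0183, 0.3031]
orientation: [0.007, 0.776, 0.631, 0.006]
wrist_force: [-0.1, 0.4, -0.1]
finger_gap: -0.0001
clock: 21.27
tcp_pos: [0.5236, -0.0186, 0.3028]
orientation: [0.007, 0.776, 0.63, 0.006]
wrist_force: [-0.1, 0.1, -0.4]
finger_gap: 0.0
lid [-0.00184646  0.00033395  0.11044545]
knob top z [0.12468833 0.12714781 0.13021018]
```

View pics/s5.png

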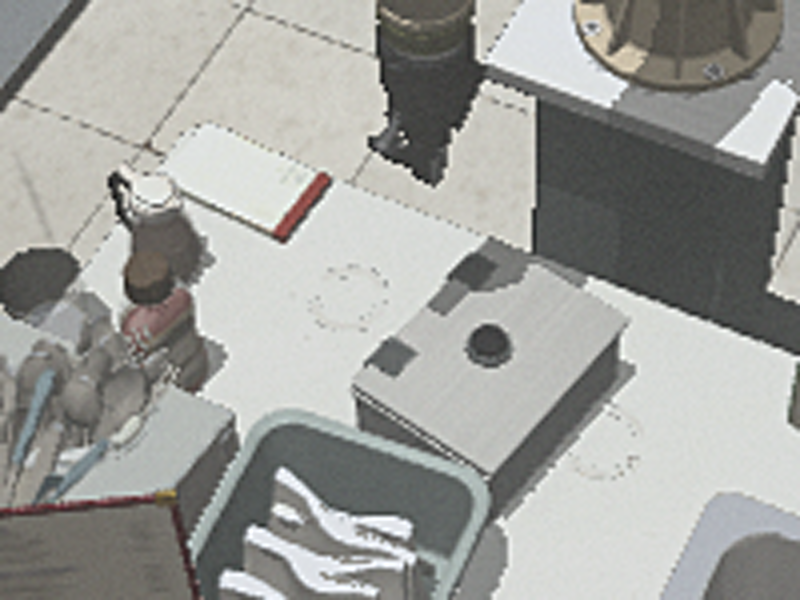

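The lid is shut and the knob is down at (488,345). The jug and bottle are where they were, and the gripper is clear.

```bash
python3 -c "
from workcell import env
print(env.hand_in())"
```

```text
the job is handed in; nothing more can be done
None
```

The lid is shut, the knob is pressed home, and I handed the job in with the clock at about 21 s of the 72 s allowed.

- **Closing the lid:** I pushed it near the free edge with the shut fingers. Sampled wrist forces stayed under 6 N. At roughly 65° (about 1.15 rad) it began to sink by itself, so I lifted the tool clear, and it closed untouched in a few seconds.
- **Pressing the knob:** It was still out after the lid fell (top at z ≈ 0.139–0.140 m). I pressed it down to the stop (tool tip at z = 0.128 m) and held it at 16.7–18.0 N for about 1.7 s, then released it straight up.
- **Last checks:**
  - The lid is level at z ≈ 0.110 m.
  - The knob top is at about 0.127 m, against 0.128 m expected for fully home.
  - The jug and bottle look unmoved, and the wrist force was near zero with the gripper clear.

**Limits of these checks:**
- During the press the tool tilted slightly, giving a sideways force of 6–8 N, so the total was up to about 19.6 N.
- I read forces only at the end of each call, so a brief peak in between would not show.
- The two knob-centre measurements disagreed by 4 mm, and I pressed midway between them.
- I did not check the items on the left or the second tumbler again at the end, but the arm never went near them.

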